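# Set the sherd stage to zero and hold the magnifier over the sherd

### The job

Ready the potsherd on the little inspection turntable for reading: turn the turntable by its knurled head until its pointer stands at the zero mark, and let go. Then draw the hand magnifier out of its slanted wooden rest by the handle, turn it so the lens lies level, and hold it centred over the sherd, about 9 cm above the sherd's top edge; finish while still holding it there, still. The sherd must not be touched, and the other finds and tools on the table stay where they are.

Things in the scene. Friction and masses are not known exactly. Their poses are not given: they have to be found in the camera images.
- stage: Fixed foot of the inspection turntable, a grey disc 124 mm across, 12 mm high, with a bright graduated face. Origin at the centre of its underside, z up. Ticks every 10 degrees near the edge; zero is the one thick line (15 x 5 mm), ending at a small steel stud, towards the foot's own -x. Yawed up to 0.6 rad; rest and turntable may change sides.
- turntable (a joint): Angle of the turning head in rad: 0 when the pointer stands at the zero mark, growing counterclockwise seen from above; starts between 0.5 and 2.3, so the head must then be turned clockwise; range -3.1 to 3.1. Stiff (0.06 N m of friction), stays where it is left.
- turntable_rim (a point): Centre of the knurled steel head, on the turning axis, 32 mm above the table: a disc of 56 mm diameter whose rim runs from 22 to 42 mm above the table. Grip it across its diameter from above, in any yaw. A dark tapering pointer under it (14 to 17 mm above the table) shows from 28 to 47 mm from the axis.
- sherd: The potsherd, fixed on edge in a putty pad on top of the head (pad 38 mm across, 42 to 46 mm above the table): a slightly curved brown piece 37 mm long and 8 mm thick, broken edge up, within 20 mm of the axis; it turns with the head. Origin at its foot, 46 mm above the table.
- sherd_top (a point): Highest point of the sherd's broken edge, at mid-length, 69.5 mm above the table and within 2 mm of the turning axis.
- rest: Fixed beech wedge, about 120 x 92 mm wide (y), 98 mm high, with a slot sloping at 45 degrees, in which the magnifier's lens sits; the sloping board ends in a notch for the handle's lower end. Origin at its underside, straight below the lens centre, z up; the slot rises towards its own -x. Yawed up to 0.4 rad.
- magnifier: Hand magnifier, 90 to 145 g: round lens in a steel frame, 74 mm across, 10 mm thick. Origin at the lens centre; z is the lens axis, x points from handle to lens. Along -x a 10 mm thick steel neck to 62 mm, then the black handle. At the start its lens sits in the rest, centre 47 mm over the table, handle sloping up at 45 degrees; draw it out along its own -x; after 60 mm it can be lifted off.
- magnifier_handle (a point): Middle of the black handle, 117 mm from the lens centre along the magnifier's -x. The handle runs from 62 to 172 mm from the lens centre, 18 mm wide along the magnifier's y, 17 mm thick along z, flat sides. The centre of mass is about 50 mm from the lens centre, in the neck.
- sherd_a: Loose sherd, 66 x 50 x 13 mm, lying between rest and turntable; leave alone. Origin under its centre.
- sherd_b: Loose sherd, 85 x 64 x 16 mm, lying to the right; leave alone. Origin under its centre.
- scale_bar: Loose black and white photo scale, 150 x 20 x 5 mm, long along its y; leave alone. Origin under its centre.
- caliper: Loose caliper, about 220 x 60 x 12 mm, long along its x; leave alone. Origin under the middle of its beam.
Mind the look-alikes: they are no part of the job. What is shaped like the stage but red is not meant. Leave any blue look-alike of the rest alone.

How it is judged:
By the outcome, as a careful person would: the job done as asked, in the order asked, and still so for the second after the job is handed in, while the arm keeps its last pose, push and grip.
It also fails if it takes over 69 s, if anything falls off the work surface, if the arm or the gripper's body presses on something with over 40 N, if the wrist force passes 120 N, or if a joint passes its speed limit or range.

### The arm

A 7-joint arm with a two-finger parallel gripper is mounted at the origin on the work surface. World frame = base frame: x ahead of the robot, y to its left, z up, the work surface at z = 0. Lengths are in m, angles in rad, forces in N, time in s.
With the tool pointing down it reaches from about 0.425 to 0.875 m from the base axis. Payload 4.7 kg.
Tool frame: the origin (TCP) lies between the finger pads, 19 mm behind the fingertips; this is the grasp point; z points along the fingers, y is the line along which they close (so a half turn about z gives the same grasp; the last joint's range is limited). The gripper opens to 85 mm and grips with 20 to 120 N. Pads are 22 mm wide; open, the fingers measure 114 mm over their backs; the gripper's body (76 mm by 85 mm) begins 54 mm behind the grasp point. The pads swing forward as they close: fully open they stand 13 mm farther back than shut.
Start: joints at [1.22, 0.321, -0.07, 1.45, 0.023, 1.371, -0.057], TCP at [0.232, -0.607, 0.25] pointing down, gripper open.
Joint ranges: [-2.86, 2.86], [-0.3, 2.09], [-1.38, 1.24], [0.06, 2.45], [-1.56, 4.7], [0.09, 2.05], [-2.69, 2.69]. Speed limits (rad/s): [2.57, 2.57, 3.14, 3.14, 3.14, 3.14, 3.14].

### API

Orientations are given as a 3x3 rotation matrix whose columns are the frame's x, y, z axes.
In Python, from bench import env gives the robot as it stands.
- The arm moves only by the tool drive_tool, never from a script. Its argument "series" is one flat list of numbers, 6 for each row, row after row: the shift along the tool's x, y, z each as a share of 12 cm, from -1 to 1, then the turn, a rotation vector about the tool's x, y, z each as a share of 0.15 rad, from -1 to 1. In form: [x, y, z, ax, ay, az, x, y, z, ax, ay, az, ...]. A call has exactly 5 rows; each row shifts and turns the commanded pose from where the row before left it, along the tool's axes as they then stand; what a row does not reach is not made up. A row lasts 1/8 s, in which the tool goes at most 62.5 mm and 10.7 degrees, less where a joint would pass 70% of its speed; a pose out of reach is approached as far as the arm can. A call with a number of a shift or a turn outside -1 to 1 is refused whole. A call with a gripper value outside its range is refused whole. "jaw" is the opening, from -1 (shut) to 1 (fully open), set as the call begins (left out, the last holds). The fingers move at their own pace and stop on an object; "force" is the grip in N (left out, the last holds). Time passes only in rows, so rows that do not move let the fingers close, or fill a call up. It gives the time, the measured TCP pose, the force, the opening and the grip force at its end, in the units of the state.
- env.observe(): the state, without advancing time (a new reading comes with each control period).
- env.camera(name): name is "scene" or "top" or "wrist"; returns a dict with "image" (420x560x3 uint8, blue, green, red), "depth" (420x560 float32, m along the optical axis (not along the pixel's ray), 0 where there is no reading), "mtx" (3x3 intrinsics, pixels), "dist_coeffs" ([k1, k2, p1, p2, k3] as OpenCV has them; the pictures are not rectified), "R" (3x3) and "t" (3): a world point X has camera coordinates R X + t; the wrist camera has in their place "tool_from_camera" (4x4, takes a point from camera to tool coordinates, whose origin is the TCP and whose axes are the flange's). Camera axes: x right, y down, z forward; pixel columns grow to the right and rows downward; lengths in m; the calibration is good to about 2 mm. A picture is of the moment at which its call begins: read the wrist's pose just before it.
- env.hand_in(): hands the job in; it is judged then, once.
The state is a dict: "clock": time; "qpos": joint angles; "joint_vel": joint speeds; "tau": joint torques, N m; "position": TCP position; "tool_rot": TCP orientation; "ft_force": force on the tool from outside, world axes, zero at the start; "wrist_torque": the same for the moment, N m; "grip_width": opening from 0.0 (shut) to 1.0 (fully open); "finger_force": force on a finger pad.
Only numpy, scipy, OpenCV 4.12 (cv2) and the standard library are available. Lean on these libraries where they do the work, as an engineer would, in place of code of your own. Each camera call takes 0.05 s, during which the arm holds its last target. There are 200 camera calls.

## Working session

There is one attempt and no reset: what is moved stays moved. The work goes in short steps, Python scripts to look and compute and a tool call to move; the robot and the scene stay as the last step left them, time stands still between calls to the robot, and variables do not carry over. Pictures are saved under pics/ and viewed, at most 10 in all, crops included, and the job is handed in when it is done.

Besides the shell and the picture viewer there is one more tool, called as name(argument=value, ...) on one line, values as JSON. drive_tool: Moves the arm, as the interface text tells. Its arguments: {"type":"object","properties":{"series":{"type":"array"},"jaw":{"type":"number"},"force":{"type":"number"}},"required":["series"]}

```bash
ls; mkdir -p pics
python3 - <<'E'
from bench import env
import cv2,numpy as np
s=env.observe();print({k:np.round(v,3).tolist() for k,v in s.items()})
for n in("scene","top"):
    c=env.camera(n);cv2.imwrite(f"pics/{n}0.png",c["image"]);np.savez(f"pics/{n}0.npz",**{k:np.array(v) for k,v in c.items()})
    print(n,c["mtx"],c["R"],c["t"],c["dist_coeffs"])
c=env.camera("wrist");print(np.round(c["tool_from_camera"],4))
E
```

```text
pics
{'clock': 0.0, 'qpos': [1.22, 0.322, -0.07, 1.452, 0.023, 1.371, -0.057], 'joint_vel': [-0.001, 0.0, 0.0, 0.001, -0.001, 0.001, -0.001], 'tau': [0.0, -49.357, -0.382, -31.433, 0.013, 0.012, 0.0], 'position': [0.232, -0.607, 0.249], 'tool_rot': [[0.934, 0.357, -0.001], [0.357, -0.934, 0.002], [-0.0, -0.002, -1.0]], 'ft_force': [0.152, -0.409, 0.508], 'wrist_torque': [-0.006, 0.016, -0.01], 'finger_force': 0.0, 'grip_width': 1.004}
scene [[439.8177384    0.         285.57955792]
 [  0.         439.8177384  214.57693628]
 [  0.           0.           1.        ]] [[-0.30177804  0.95317145 -0.01985466]
 [ 0.72133582  0.21466173 -0.6584793 ]
 [-0.62338163 -0.21303646 -0.7523369 ]] [ 0.15861295 -0.33269425  1.63472892] [-0.05190155  0.          0.          0.          0.        ]
top [[490.70947453   0.         277.7652076 ]
 [  0.         490.70947453 208.63269816]
 [  0.           0.           1.        ]] [[ 0.06633681 -0.99779366  0.00269053]
 [-0.97723476 -0.06551411 -0.20179229]
 [ 0.20152333  0.01075697 -0.97942464]] [-0.01851201  0.56924841  1.14220765] [-0.01278802  0.          0.          0.          0.        ]
[[ 1.200e-03 -9.653e-01 -2.610e-01  6.550e-02]
 [ 1.000e+00  1.400e-03 -4.000e-04  2.000e-04]
 [ 7.000e-04 -2.610e-01  9.653e-01 -1.247e-01]
 [ 0.000e+00  0.000e+00  0.000e+00  1.000e+00]]
```

View pics/scene0.png

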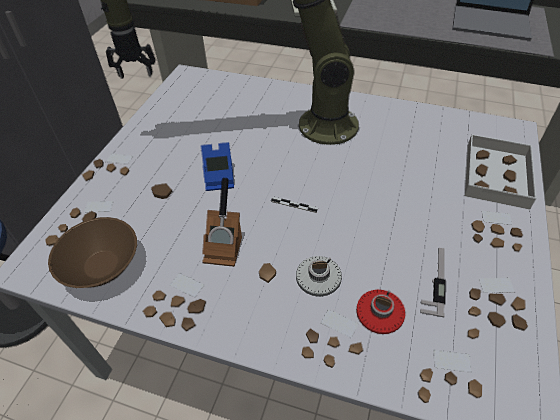

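View pics/top0.png

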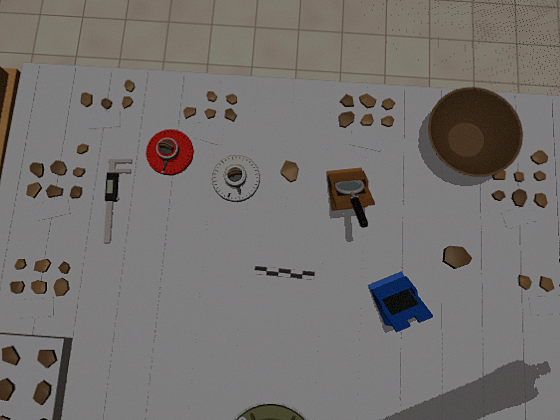

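The scene shows the grey stage at (319,272) (top: (236,178)) with a red decoy at (380,310), the beech rest with magnifier at (222,237) (top: (350,190)), the blue decoy rest at (217,165). Now measuring with close-ups.

```bash
cat > h.py <<'E'
import cv2,numpy as np
def load(n): return dict(np.load(f"pics/{n}.npz"))
def ray(c,uv):
    p=cv2.undistortPoints(np.array(uv,float).reshape(-1,1,2),c["mtx"],c["dist_coeffs"])[:,0]
    d=np.c_[p,np.ones(len(p))]@c["R"]; o=-c["R"].T@c["t"]; return o,d
def onz(c,uv,z):
    o,d=ray(c,uv); return o+d*((z-o[2])/d[:,2:])
def proj(c,X): return cv2.projectPoints(np.array(X,float).reshape(-1,1,3),cv2.Rodrigues(c["R"])[0],c["t"],c["mtx"],c["dist_coeffs"])[0][:,0]
def cloud(c):
    h,w=c["depth"].shape; g=np.stack(np.meshgrid(np.arange(w),np.arange(h)),-1).reshape(-1,2)
    o,d=ray(c,g); return (o+d*c["depth"].reshape(-1,1)).reshape(h,w,3)
E
python3 - <<'E'
from h import *
ims=[]
for n,(u,v),(u2,v2) in(("top0",(236,178),(350,195)),("scene0",(319,272),(222,225))):
    c=load(n);I=c["image"];r=[]
    for a,b in((u,v),(u2,v2)): r.append(cv2.resize(I[b-45:b+45,a-45:a+45],(390,290),interpolation=cv2.INTER_CUBIC)if 0 else cv2.resize(I[b-38:b+38,a-50:a+50],(400,300),interpolation=cv2.INTER_CUBIC))
    ims.append(np.hstack(r))
    P=cloud(c)
    for a,b in((u,v),(u2,v2)):
        w=P[b-50:b+50,a-50:a+50].reshape(-1,3); 
        for lo,hi in((.008,.02),(.03,.05),(.06,.075),(.09,.2)):
            m=(w[:,2]>lo)&(w[:,2]<hi); q=w[m]
            print(n,lo,hi,m.sum(),q.mean(0).round(4) if m.any() else '',q.min(0).round(3) if m.any() else'',q.max(0).round(3)if m.any() else'')
cv2.imwrite("pics/crop0.png",np.vstack(ims))
E
```

```text
top0 0.008 0.02 1472 [0.659  0.1426 0.0124] [0.589 0.007 0.008] [0.785 0.274 0.02 ]
top0 0.03 0.05 317 [0.6505 0.1336 0.0421] [0.626 0.107 0.03 ] [0.682 0.162 0.05 ]
top0 0.06 0.075 53 [0.6533 0.1352 0.0657] [0.644 0.119 0.06 ] [0.661 0.15  0.073]
top0 0.09 0.2 0   
top0 0.008 0.02 63 [ 0.6374 -0.139   0.0121] [ 0.558 -0.204  0.008] [ 0.701 -0.101  0.019]
top0 0.03 0.05 419 [ 0.6566 -0.1473  0.0417] [ 0.585 -0.199  0.03 ] [ 0.686 -0.104  0.05 ]
top0 0.06 0.075 271 [ 0.6205 -0.1542  0.0675] [ 0.586 -0.203  0.06 ] [ 0.658 -0.107  0.075]
top0 0.09 0.2 426 [ 0.5684 -0.1638  0.124 ] [ 0.519 -0.208  0.09 ] [ 0.604 -0.116  0.176]
scene0 0.008 0.02 1396 [0.6776 0.158  0.0131] [ 0.594 -0.006  0.008] [0.76  0.289 0.019]
scene0 0.03 0.05 245 [0.6655 0.1364 0.0424] [0.627 0.107 0.03 ] [0.685 0.163 0.049]
scene0 0.06 0.075 52 [0.6569 0.1361 0.0667] [0.649 0.119 0.061] [0.664 0.152 0.073]
scene0 0.09 0.2 0   
scene0 0.008 0.02 303 [ 0.6155 -0.1119  0.0112] [ 0.383 -0.305  0.008] [0.705 0.012 0.02 ]
scene0 0.03 0.05 595 [ 0.6084 -0.1725  0.0401] [ 0.383 -0.308  0.03 ] [ 0.691 -0.102  0.05 ]
scene0 0.06 0.075 315 [ 0.6233 -0.1555  0.0674] [ 0.587 -0.204  0.06 ] [ 0.661 -0.107  0.075]
scene0 0.09 0.2 399 [ 0.575  -0.1634  0.1223] [ 0.524 -0.208  0.09 ] [ 0.613 -0.116  0.175]
```

View pics/crop0.png

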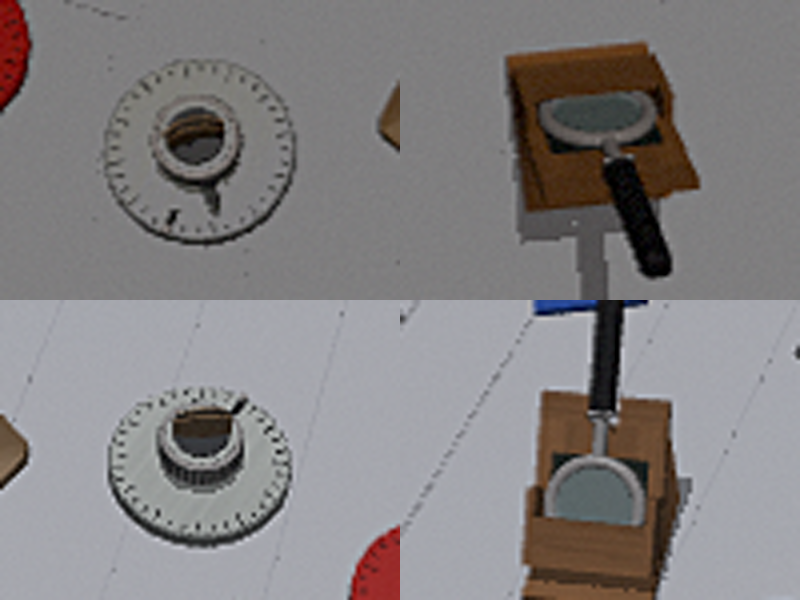

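Crop: the zero mark lies at about top-view (229,193) and scene (329,258), with the pointer at top-view about (239,188), so a clockwise turn is needed. The stage is near (0.655, 0.135). I'll move above it for a close look.

drive_tool(series=[0.367, -0.301, 0, 0, 0, 0, 0.367, -0.301, 0, 0, 0, 0, 0.367, -0.301, 0, 0, 0, 0, 0.367, -0.301, 0, 0, 0, 0, 0.367, -0.301, 0, 0, 0, 0], jaw=1, force=60)

```text
clock: 0.78
position: [0.3738, -0.3581, 0.2499]
tool_rot: [[0.934, 0.357, -0.0], [0.357, -0.934, -0.0], [-0.0, 0.0, -1.0]]
ft_force: [0.4, -0.8, 0.0]
grip_width: 1.0
finger_force: 0.0
```

drive_tool(series=[0.367, -0.301, 0, 0, 0, 0, 0.367, -0.301, 0, 0, 0, 0, 0.367, -0.301, 0, 0, 0, 0, 0.367, -0.301, 0, 0, 0, 0, 0.367, -0.301, 0, 0, 0, 0])

```text
clock: 1.4
position: [0.5149, -0.1112, 0.25]
tool_rot: [[0.934, 0.356, 0.0], [0.356, -0.934, -0.001], [-0.0, 0.001, -1.0]]
ft_force: [1.0, -0.1, -0.0]
grip_width: 1.0
finger_force: 0.0
```

drive_tool(series=[0.367, -0.301, 0, 0, 0, 0, 0.367, -0.301, 0, 0, 0, 0, 0.367, -0.301, 0, 0, 0, 0, 0.367, -0.301, 0, 0, 0, 0, 0.367, -0.301, 0, 0, 0, 0])

```text
clock: 2.02
position: [0.6565, 0.1357, 0.2496]
tool_rot: [[0.934, 0.356, -0.0], [0.356, -0.934, -0.001], [-0.0, 0.0, -1.0]]
ft_force: [1.7, 0.1, 0.1]
grip_width: 0.997
finger_force: 0.0
```

```bash
cat >> h.py <<'E'
def wrist(name):
    from bench import env
    s=env.observe();c=env.camera("wrist");T=np.array(c["tool_from_camera"])
    Rw=np.array(s["tool_rot"])@T[:3,:3];tw=np.array(s["tool_rot"])@T[:3,3]+s["position"]
    c={k:np.array(v) for k,v in c.items()};c["R"]=Rw.T;c["t"]=-Rw.T@tw
    np.savez(f"pics/{name}.npz",**c);cv2.imwrite(f"pics/{name}.png",c["image"]);return s,c
E
python3 - <<'E'
from h import *
s,c=wrist("w1");print(s["position"],s["tool_rot"],s["qpos"],s["clock"])
print(proj(c,[.655,.135,.012]),proj(c,[.655,.135,.042]))
E
```

```text
[0.65647931 0.13570956 0.24963459] [[ 9.34482503e-01  3.56008956e-01 -2.74500813e-04]
 [ 3.56008795e-01 -9.34482468e-01 -5.05001044e-04]
 [-4.36301092e-04  3.74189936e-04 -9.99999835e-01]] [ 0.23049877  0.43809185 -0.65480037  1.37617575  0.2649357   1.41563587
 -1.62588876] 2.025
[[278.77997485 182.19909123]] [[278.7718253 187.9690668]]
```

View pics/w1.png

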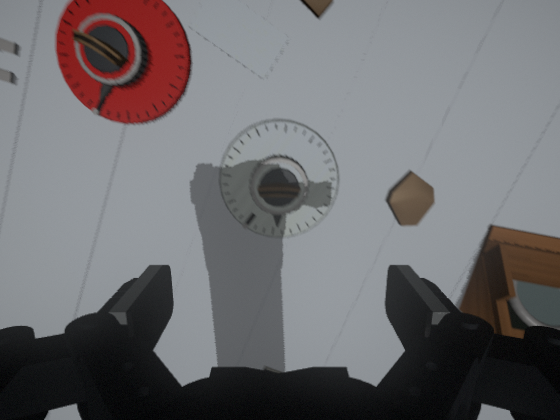

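The wrist picture shows the stage centred at (279,178), the thick zero line at (250,219) and the tapering pointer at (277,220). I'll rectify it to the face plane and measure.

```bash
cat > st.py <<'E'
from h import *
import sys
def rect(c,cx,cy,z,half=.07,n=560):
    g=np.linspace(-half,half,n);X,Y=np.meshgrid(g,g)   # col: x, row: y
    uv=proj(c,np.c_[(cx+X).ravel(),(cy+Y).ravel(),np.full(n*n,z)]).astype(np.float32).reshape(n,n,2)
    return cv2.remap(c["image"],uv,None,cv2.INTER_LINEAR)
def dark(c,cx,cy,z,r0,r1):
    a=np.radians(np.arange(0,360,.5));r=np.linspace(r0,r1,12);A,Rr=np.meshgrid(a,r)
    uv=proj(c,np.c_[(cx+Rr*np.cos(A)).ravel(),(cy+Rr*np.sin(A)).ravel(),np.full(A.size,z)]).astype(np.float32).reshape(A.shape+(2,))
    g=cv2.cvtColor(cv2.remap(c["image"],uv,None,cv2.INTER_LINEAR),cv2.COLOR_BGR2GRAY);return a,g.mean(0)
def peaks(a,g,th):
    m=g<th;out=[];i=0
    lab=np.split(np.where(m)[0],np.where(np.diff(np.where(m)[0])>1)[0]+1)
    return [(round(float(np.degrees(a[l]).mean()),1),len(l)*.5,int(g[l].min())) for l in lab if len(l)>4]
E
python3 - <<'E'
from st import *
c=load("w1");I=c["image"]
g=cv2.cvtColor(I,cv2.COLOR_BGR2GRAY)
# steel stage edge: Hough / circle in rectified view
R=cv2.cvtColor(rect(c,.656,.135,.012),cv2.COLOR_BGR2GRAY)
k=cv2.HoughCircles(cv2.GaussianBlur(R,(5,5),1),cv2.HOUGH_GRADIENT,1,400,param1=60,param2=20,minRadius=235,maxRadius=255);print(k)
R2=cv2.cvtColor(rect(c,.656,.135,.042),cv2.COLOR_BGR2GRAY)
k2=cv2.HoughCircles(cv2.GaussianBlur(R2,(5,5),1),cv2.HOUGH_GRADIENT,1,400,param1=60,param2=15,minRadius=105,maxRadius=118);print(k2)
for kk in(k,k2):
    if kk is not None: print(.656+(kk[0,0,0]-279.5)*.14/559,.135+(kk[0,0,1]-279.5)*.14/559,kk[0,0,2]*.14/559)
for cx,cy in((.656,.135),(.654,.135),(.656,.137)):
    a,gz=dark(c,cx,cy,.012,.046,.057);a,gp=dark(c,cx,cy,.0165,.033,.042)
    print("zero",peaks(a,gz,np.median(gz)*.6)," ptr",peaks(a,gp,np.median(gp)*.6), np.median(gz),np.median(gp))
cv2.imwrite("pics/rect1.png",np.hstack([R[40:520,80:480],R2[40:520,80:480]]))
E
```

```text
[[[277.5 282.5 250. ]]]
[[[281.5 284.5 108.1]]]
0.6554991 0.13575135 0.0626118
0.65650094 0.13625224 0.027073344
zero [(163.2, 8.0, 41)]  ptr [(197.8, 12.0, 52)] 138.58333333333334 126.79166666666666
zero [(162.5, 8.5, 47)]  ptr [(198.8, 10.0, 49)] 139.20833333333331 118.54166666666666
zero [(165.5, 8.5, 42)]  ptr [(200.5, 11.5, 54)] 138.75 124.08333333333333
```

View pics/rect1.png

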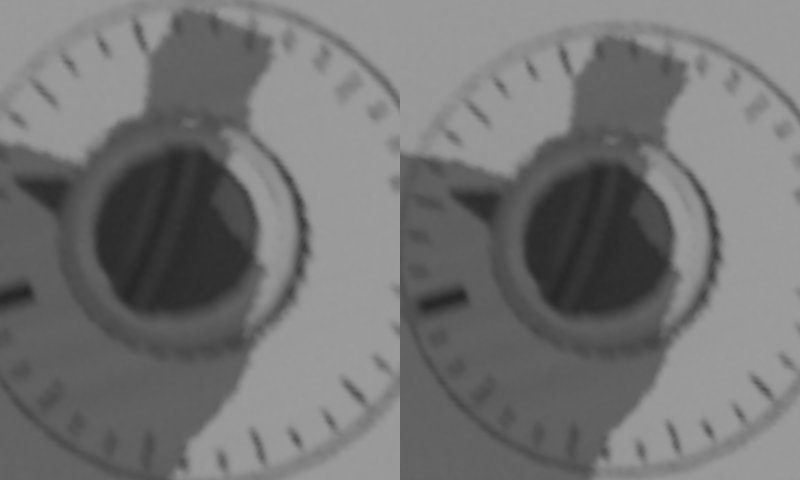

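Centre (0.656, 0.136), zero at about 164°, pointer at about 199°: turn ≈ 35° = 0.61 rad clockwise (+az). Descend and grip.

drive_tool(series=[0, 0, 0.45, 0, 0, 0, 0, 0, 0.45, 0, 0, 0, 0, 0, 0.4, 0, 0, 0, 0, 0, 0.3, 0, 0, 0, 0, 0, 0.17, 0, 0, 0])

```text
clock: 2.7
position: [0.6543, 0.1338, 0.0349]
tool_rot: [[0.934, 0.357, -0.003], [0.357, -0.934, -0.001], [-0.004, -0.0, -1.0]]
ft_force: [0.4, -0.4, 0.6]
grip_width: 1.0
finger_force: 0.0
```

drive_tool(series=[0, 0, 0, 0, 0, 0, 0, 0, 0, 0, 0, 0, 0, 0, 0, 0, 0, 0, 0, 0, 0, 0, 0, 0, 0, 0, 0, 0, 0, 0], jaw=-1, force=50)

```text
clock: 3.32
position: [0.6567, 0.1347, 0.0395]
tool_rot: [[0.934, 0.357, 0.002], [0.357, -0.934, -0.0], [0.002, 0.001, -1.0]]
ft_force: [-2.3, -1.2, 7.2]
grip_width: 0.635
finger_force: 55.3
```

drive_tool(series=[0, 0, 0, 0, 0, 0, 0, 0, 0, 0, 0, 0, 0, 0, 0, 0, 0, 0, 0, 0, 0, 0, 0, 0, 0, 0, 0, 0, 0, 0])

```text
clock: 3.95
position: [0.6567, 0.1347, 0.0394]
tool_rot: [[0.934, 0.357, 0.002], [0.357, -0.934, -0.0], [0.002, 0.001, -1.0]]
ft_force: [-1.2, -1.2, 5.7]
grip_width: 0.636
finger_force: 55.3
```

drive_tool(series=[0, 0, 0, 0, 0, 0.7, 0, 0, 0, 0, 0, 0.9, 0, 0, 0, 0, 0, 0.9, 0, 0, 0, 0, 0, 0.9, 0, 0, 0, 0, 0, 0.65])

```text
clock: 4.58
position: [0.6567, 0.1343, 0.0395]
tool_rot: [[0.97, -0.244, 0.002], [-0.244, -0.97, -0.001], [0.003, 0.0, -1.0]]
ft_force: [-2.1, -2.1, 5.1]
grip_width: 0.635
finger_force: 55.6
```

drive_tool(series=[0, 0, 0, 0, 0, 0, 0, 0, 0, 0, 0, 0, 0, 0, 0, 0, 0, 0, 0, 0, 0, 0, 0, 0, 0, 0, 0, 0, 0, 0])

```text
clock: 5.2
position: [0.6567, 0.1343, 0.0395]
tool_rot: [[0.971, -0.241, 0.002], [-0.241, -0.971, -0.001], [0.002, 0.0, -1.0]]
ft_force: [-2.2, -0.9, 7.2]
grip_width: 0.634
finger_force: 55.6
```

Run:
```python
from st import *
from bench import env
s,c=wrist("w2")
R=np.array(s["tool_rot"]);print(s["position"],np.degrees(np.arctan2(R[1,0],R[0,0])),s["qpos"].__repr__())
t=env.camera("top");t={k:np.array(v) for k,v in t.items()}
s2=env.camera("scene");s2={k:np.array(v) for k,v in s2.items()}
for n,q in(("top",t),("scene",s2)): np.savez(f"pics/{n}2.npz",**q)
R1=np.hstack([cv2.resize(c["image"],(400,300)),cv2.resize(rect(t,.656,.136,.012),(300,300)),]);cv2.imwrite("pics/v2.png",R1)
```

```text
[0.65673044 0.13430424 0.03945506] -13.92128258199552 array([ 0.11359163,  0.57708507, -0.47218896,  1.59169577,  0.29307262,
        1.0414954 , -2.25526199])
```

View pics/v2.png

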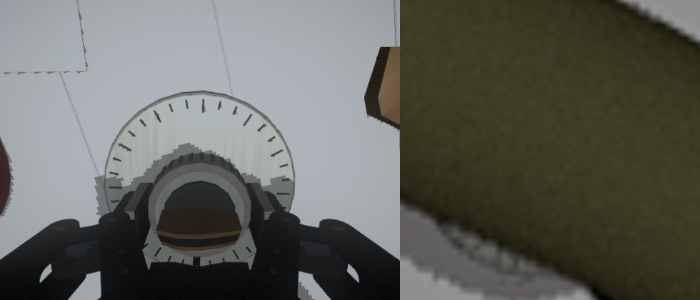

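The gripper hides pointer and zero. Release, rise and re-measure.

drive_tool(series=[0, 0, 0, 0, 0, 0, 0, 0, 0, 0, 0, 0, 0, 0, 0, 0, 0, 0, 0, 0, 0, 0, 0, 0, 0, 0, 0, 0, 0, 0], jaw=1)

```text
clock: 5.98
position: [0.6557, 0.1346, 0.0375]
tool_rot: [[0.971, -0.24, -0.0], [-0.24, -0.971, -0.0], [-0.0, 0.0, -1.0]]
ft_force: [0.2, 0.1, -0.6]
grip_width: 1.0
finger_force: 0.0
```

drive_tool(series=[0, 0, -0.2, 0, 0, 0, 0, 0, -0.4, 0, 0, 0, 0, 0, -0.4, 0, 0, 0, 0, 0, -0.2, 0, 0, 0, 0, 0, 0, 0, 0, 0])

```text
clock: 6.6
position: [0.657, 0.1351, 0.1843]
tool_rot: [[0.971, -0.24, 0.005], [-0.24, -0.971, 0.001], [0.004, -0.002, -1.0]]
ft_force: [0.1, -0.4, -0.3]
grip_width: 1.004
finger_force: 0.0
```

```bash
cat > m.py <<'E'
from st import *
import sys
s,c=wrist(sys.argv[1])
print(s["position"],s["clock"])
R=rect(c,.656,.136,.012);g=cv2.GaussianBlur(cv2.cvtColor(R,cv2.COLOR_BGR2GRAY),(5,5),1)
k=cv2.HoughCircles(g,cv2.HOUGH_GRADIENT,1,400,param1=60,param2=20,minRadius=240,maxRadius=256)
cx,cy=.656,.136
if k is not None: cx=.656+(k[0,0,0]-279.5)*.14/559;cy=.136+(k[0,0,1]-279.5)*.14/559;print(cx,cy,k[0,0,2]*.14/559)
for x,y in((cx,cy),(.656,.136)):
  for r0,r1,z in((.030,.036,.0165),(.034,.04,.0165),(.038,.043,.0165),(.047,.051,.012),(.05,.054,.012),(.054,.058,.012)):
    a,q=dark(c,x,y,z,r0,r1);print(r0,r1,peaks(a,q,np.median(q)*.6))
cv2.imwrite(f"pics/{sys.argv[1]}r.png",R)
E
python3 m.py w3
```

```text
[0.65704884 0.13510304 0.18428662] 6.6
0.65499824 0.13424687 0.060282644
0.03 0.036 []
0.034 0.04 [(163.8, 11.0, 53)]
0.038 0.043 [(163.8, 9.0, 41)]
0.047 0.051 [(164.0, 7.5, 35)]
0.05 0.054 [(163.8, 6.0, 34)]
0.054 0.058 [(163.8, 5.0, 44)]
0.03 0.036 []
0.034 0.04 [(166.5, 11.5, 57)]
0.038 0.043 [(166.8, 11.0, 41)]
0.047 0.051 [(166.2, 7.0, 35)]
0.05 0.054 [(165.8, 6.0, 34)]
0.054 0.058 [(166.0, 5.5, 40)]
```

View pics/w3r.png

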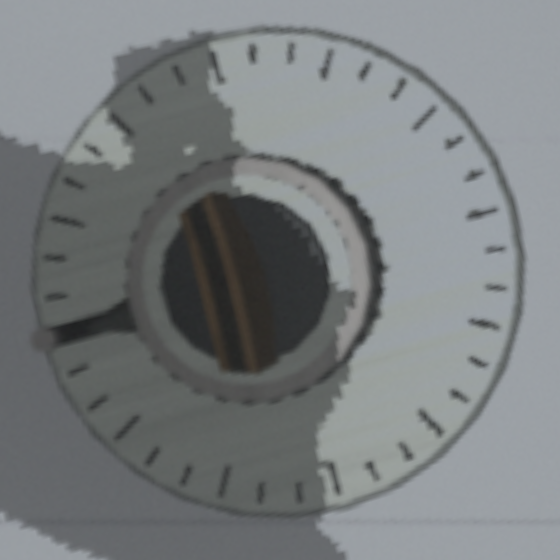

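The pointer now lies in line with the thick zero line (both 163.8°), pointing at the stud: turntable done. Next, the magnifier's pose from the handle pixels.

Run:
```python
from h import *
for n in("top0","scene0"):
    c=load(n);P=cloud(c);I=c["image"].astype(int)
    m=(I.max(2)<60)&(P[...,2]>.085)&(P[...,2]<.19)&(P[...,0]>.48)&(P[...,0]<.64)&(P[...,1]>-.25)&(P[...,1]<-.08)
    q=P[m];print(n,len(q));mu=q.mean(0)
    w=np.linalg.svd(q-mu)[2][0];w*=np.sign(w[2]);t=(q-mu)@w
    print("mid",mu.round(4),"dir",w.round(3),"yaw",np.degrees(np.arctan2(-w[1],-w[0])).round(2),"len",t.min(),t.max(),q.min(0),q.max(0))
    # 2D handle axis
    v,u=np.where(m);l=cv2.minAreaRect(np.c_[u,v].astype(np.float32));print(l)
    # 2-D axis line in pixel
    uv=np.c_[u,v].astype(float);m0=uv.mean(0);d=np.linalg.svd(uv-m0)[2][0];s=(uv-m0)@d
    e=[m0+d*s.min(),m0+d*s.max()];print("ends",np.round(e,1))
    # lens ring: steel grey/glass low saturation, in rest
```

```text
top0 261
mid [ 0.5592 -0.1647  0.1396] dir [-0.69  -0.166  0.704] yaw 13.55 len -0.07080574169967702 0.05056520315730263 [ 0.52013692 -0.18075428  0.08597063] [ 0.60610617 -0.11621129  0.17569798]
((351.4309997558594, 213.82757568359375), (33.42516326904297, 24.32608985900879), 68.19859313964844)
ends [[350.7 195.4]
 [365.6 226.2]]
scene0 241
mid [ 0.566  -0.1641  0.1365] dir [-0.693 -0.133  0.709] yaw 10.89 len -0.056655595399752706 0.051958314002680125 [ 0.52400471 -0.18019277  0.09035738] [ 0.60680921 -0.11617024  0.17468232]
((224.17422485351562, 199.14524841308594), (41.048988342285156, 18.780048370361328), 72.55281066894531)
ends [[224.7 177.9]
 [222.4 217. ]]
```

drive_tool(series=[-0.024, 0.435, -0.161, 0, 0, 0, -0.024, 0.435, -0.161, 0, 0, 0, -0.024, 0.435, -0.161, 0, 0, 0, -0.024, 0.435, -0.161, 0, 0, 0, -0.024, 0.435, -0.161, 0, 0, 0])

```text
clock: 7.28
position: [0.5775, -0.117, 0.2767]
tool_rot: [[0.971, -0.241, -0.003], [-0.241, -0.971, 0.001], [-0.003, 0.0, -1.0]]
ft_force: [0.4, 0.2, 0.1]
grip_width: 1.002
finger_force: 0.0
```

drive_tool(series=[-0.024, 0.435, -0.161, 0, 0, 0, 0, 0, 0, 0, 0, -1, 0, 0, 0, 0, 0, -1, 0, 0, 0, 0, 0, -1, 0, 0, 0, 0, 0, 0])

```text
clock: 7.9
position: [0.563, -0.1654, 0.2955]
tool_rot: [[0.979, 0.204, -0.003], [0.204, -0.979, 0.001], [-0.003, -0.002, -1.0]]
ft_force: [0.0, 0.2, 0.0]
grip_width: 0.999
finger_force: 0.0
```

Run:
```python
from h import *
s,c=wrist("w4");print(s["position"],s["qpos"].round(2),s["tool_rot"].round(3))
P=cloud(c);I=c["image"].astype(int)
m=(I.max(2)<60)&(P[...,2]>.095)&(P[...,2]<.19)&(P[...,0]>.48)&(P[...,0]<.62)&(P[...,1]>-.25)&(P[...,1]<-.08)
n,l,st,_=cv2.connectedComponentsWithStats(m.astype(np.uint8));k=1+st[1:,4].argmax();print(st[k])
q=P[l==k];mu=q.mean(0);w=np.linalg.svd(q-mu,full_matrices=False)[2][0];w*=np.sign(w[2]);t=(q-mu)@w
print(len(q),mu,w,np.degrees(np.arctan2(-w[1],-w[0])),t.min(),t.max())
print(q[t<-.04].mean(0),q[t>.04].mean(0))
```

```text
[ 0.56297597 -0.1653623   0.29554292] [ 0.62  0.2  -0.43  1.53  0.08  1.44 -1.19] [[ 0.979  0.204 -0.003]
 [ 0.204 -0.979  0.001]
 [-0.003 -0.002 -1.   ]]
[ 269  144   24  115 2385]
2385 [ 0.56184971 -0.16752578  0.14202768] [-0.70335736 -0.12144876  0.70038463] 9.7966653904693 -0.05896346451636183 0.046797747405580674
[ 0.59606145 -0.16161387  0.10756824] [ 0.53007857 -0.17299072  0.17173433]
```

View pics/w4.png

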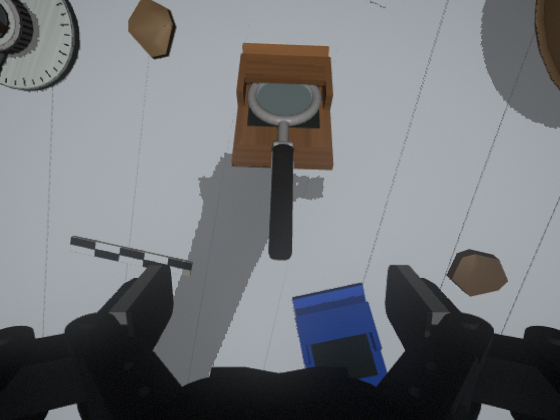

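The handle axis runs in the wrist picture from (283,145) to (280,258): yaw about 9.8°, middle at (0.560, -0.168, 0.132), which agrees with the expected 0.130 height. I'll tilt the tool back 0.4 rad for the grasp, so it finishes tilted about 0.39 rad forward.

drive_tool(series=[0, 0, 0, 0, 0, 0.23, 0, 0, 0, 0, -0.9, 0, 0, 0, 0, 0, -0.9, 0, 0.25, 0, 0, 0, -0.87, 0, 0.255, 0, 0, 0, 0, 0])

```text
clock: 8.57
position: [0.6216, -0.1541, 0.2741]
tool_rot: [[0.906, 0.171, -0.388], [0.158, -0.985, -0.066], [-0.394, -0.001, -0.919]]
ft_force: [0.1, 0.3, 0.6]
grip_width: 1.001
finger_force: 0.0
```

Run:
```python
from h import *
from bench import env
s=env.observe();R=s["tool_rot"]
s,c=wrist("w5");print(s["position"],s["qpos"].round(2),R.round(3))
P=cloud(c);I=c["image"].astype(int)
m=(I.max(2)<60)&(P[...,2]>.095)&(P[...,2]<.19)&(P[...,0]>.48)&(P[...,0]<.62)&(P[...,1]>-.25)&(P[...,1]<-.08)
n,l,st,_=cv2.connectedComponentsWithStats(m.astype(np.uint8));k=1+st[1:,4].argmax();print(st[k])
q=P[l==k];mu=q.mean(0);w=np.linalg.svd(q-mu,full_matrices=False)[2][0];w*=np.sign(w[2]);t=(q-mu)@w
print(mu,w,np.degrees(np.arctan2(-w[1],-w[0])),t.min(),t.max())
up=np.cross(w,np.cross([0,0,1],w));up/=np.linalg.norm(up)
H=mu+w*(t.min()+t.max())/2-up*.0085;print("H",H,"L",H-.117*w)
print("tool delta shares",(R.T@(H-s["position"])/.12).round(3),"handle dir in tool",(R.T@w).round(3))
```

```text
[ 0.62155872 -0.15410864  0.27410291] [ 0.38  0.61 -0.42  1.09  0.31  1.89 -1.38] [[ 0.906  0.171 -0.388]
 [ 0.158 -0.985 -0.066]
 [-0.394 -0.001 -0.919]]
[ 272  134   22  130 2588]
[ 0.56887267 -0.16671519  0.1355451 ] [-0.69529233 -0.12749098  0.70732922] 10.390509932198066 -0.049019279777740225 0.05322341841702016
H [ 0.56149741 -0.16806754  0.13102344] L [ 0.64284662 -0.1531511   0.04826592]
tool delta shares [-0.002  0.03   1.298] handle dir in tool [-0.928  0.006 -0.372]
```

drive_tool(series=[0, 0.03, 0.4, 0, 0, 0, 0, 0, 0.4, 0, 0, 0, 0, 0, 0.3, 0, 0, 0, 0, 0, 0.15, 0, 0, 0, 0, 0, 0.04, 0, 0, 0])

```text
clock: 9.25
position: [0.5607, -0.1695, 0.1347]
tool_rot: [[0.907, 0.171, -0.385], [0.157, -0.985, -0.067], [-0.391, 0.0, -0.921]]
ft_force: [-0.1, 0.1, 0.2]
grip_width: 1.001
finger_force: 0.0
```

Run:
```python
from bench import env
import numpy as np
s=env.observe();print(s["position"].round(4),s["qpos"].round(3)); H=np.array([.5615,-.168,.131]);print((s["tool_rot"].T@(H-s["position"])/.12).round(3))
```

```text
[ 0.5607 -0.1695  0.1347] [ 0.465  0.568 -0.415  1.438  0.311  1.58  -1.394]
[ 0.02  -0.012  0.025]
```

drive_tool(series=[0.02, -0.01, 0.02, 0, 0, 0, 0, 0, 0, 0, 0, 0, 0, 0, 0, 0, 0, 0, 0, 0, 0, 0, 0, 0, 0, 0, 0, 0, 0, 0])

```text
clock: 9.88
position: [0.5622, -0.168, 0.1321]
tool_rot: [[0.907, 0.172, -0.384], [0.158, -0.985, -0.067], [-0.39, 0.0, -0.921]]
ft_force: [1.0, -0.9, -0.3]
grip_width: 0.998
finger_force: 0.0
```

drive_tool(series=[0, 0, 0, 0, 0, 0, 0, 0, 0, 0, 0, 0, 0, 0, 0, 0, 0, 0, 0, 0, 0, 0, 0, 0, 0, 0, 0, 0, 0, 0], jaw=-1, force=80)

```text
clock: 10.5
position: [0.5621, -0.168, 0.132]
tool_rot: [[0.907, 0.172, -0.384], [0.158, -0.985, -0.067], [-0.39, 0.0, -0.921]]
ft_force: [-0.5, -0.1, 0.4]
grip_width: 0.194
finger_force: 77.9
```

drive_tool(series=[0, 0, 0, 0, 0, 0, 0, 0, 0, 0, 0, 0, 0, 0, 0, 0, 0, 0, 0, 0, 0, 0, 0, 0, 0, 0, 0, 0, 0, 0])

```text
clock: 11.12
position: [0.5621, -0.168, 0.132]
tool_rot: [[0.907, 0.172, -0.384], [0.158, -0.985, -0.067], [-0.39, 0.0, -0.921]]
ft_force: [-1.0, 0.7, 2.1]
grip_width: 0.196
finger_force: 77.9
```

Gripped. Draw out along the handle direction, 80 mm.

drive_tool(series=[-0.074, 0, -0.03, 0, 0, 0, -0.093, 0, -0.038, 0, 0, 0, -0.139, 0, -0.056, 0, 0, 0, -0.158, 0, -0.064, 0, 0, 0, -0.158, 0, -0.064, 0, 0, 0])

```text
clock: 11.75
position: [0.5048, -0.1782, 0.1902]
tool_rot: [[0.907, 0.171, -0.384], [0.158, -0.985, -0.067], [-0.39, 0.001, -0.921]]
ft_force: [1.7, -0.2, -0.8]
grip_width: 0.194
finger_force: 78.0
```

drive_tool(series=[0, 0, 0, 0, 0, 0, 0, 0, 0, 0, 0, 0, 0, 0, 0, 0, 0, 0, 0, 0, 0, 0, 0, 0, 0, 0, 0, 0, 0, 0])

```text
clock: 12.38
position: [0.5063, -0.1777, 0.1885]
tool_rot: [[0.907, 0.172, -0.384], [0.159, -0.985, -0.067], [-0.39, -0.0, -0.921]]
ft_force: [1.5, -0.4, -1.5]
grip_width: 0.199
finger_force: 78.0
```

Run:
```python
from bench import env
s=env.observe();print(s["position"].round(4),s["qpos"].round(3),s["ft_force"],s["wrist_torque"])
```

```text
[ 0.5063 -0.1777  0.1885] [ 0.527  0.419 -0.427  1.533  0.275  1.618 -1.34 ] [ 1.48432223 -0.37577004 -1.52293681] [ 0.05334593 -0.76875328 -0.06790108]
```

drive_tool(series=[-0.108, 0, -0.256, 0, 0, 0, -0.108, 0, -0.256, 0, 0, 0, -0.108, 0, -0.256, 0, 0, 0, 0, 0, 0, 0, 0.8, 0, 0, 0, 0, 0, 0.9, 0])

```text
clock: 13.0
position: [0.5066, -0.1772, 0.2885]
tool_rot: [[0.975, 0.173, -0.14], [0.172, -0.985, -0.024], [-0.142, -0.001, -0.99]]
ft_force: [-0.7, 0.1, -0.5]
grip_width: 0.2
finger_force: 78.1
```

drive_tool(series=[0, 0, 0, 0, 0.9, 0, 0, 0, 0, 0, 0.9, 0, 0, 0, 0, 0, 0.9, 0, 0, 0, 0, 0, 0.836, 0, 0, 0, 0, 0, 0, 0])

```text
clock: 13.62
position: [0.5034, -0.1784, 0.2874]
tool_rot: [[0.915, 0.169, 0.366], [0.156, -0.986, 0.064], [0.372, -0.001, -0.928]]
ft_force: [-0.9, -1.1, -0.6]
grip_width: 0.193
finger_force: 78.1
```

Run:
```python
from bench import env
import numpy as np
s=env.observe();R=s["tool_rot"];print(s["position"].round(4),s["qpos"].round(3),R.round(3),s["wrist_torque"])
a=np.arctan2(R[1,0],R[0,0]);print("tilt",np.arcsin(-R[2,0]*-1),"yaw",a)
T=np.array([.656,.135,.1595])-.117*np.array([np.cos(a),np.sin(a),0]);print(T,(R.T@(T-s["position"])/.12).round(3))
```

```text
[ 0.5034 -0.1784  0.2874] [ 0.805 -0.156 -0.339  1.93  -0.314  1.065 -0.828] [[ 0.915  0.169  0.366]
 [ 0.156 -0.986  0.064]
 [ 0.372 -0.001 -0.928]] [-0.06640157  0.58602209 -0.02429362]
tilt 0.38102206573293007 yaw 0.16933768149317094
[0.5406735  0.11528204 0.1595    ] [ 0.271 -2.359  1.259]
```

drive_tool(series=[0.133, -0.472, 0.054, 0, 0, 0, 0.133, -0.472, 0.054, 0, 0, 0, 0.133, -0.472, 0.054, 0, 0, 0, 0.133, -0.472, 0.054, 0, 0, 0, 0.133, -0.472, 0.054, 0, 0, 0])

```text
clock: 14.25
position: [0.5423, 0.1195, 0.2893]
tool_rot: [[0.913, 0.174, 0.369], [0.161, -0.985, 0.065], [0.374, 0.0, -0.927]]
ft_force: [1.1, -0.8, -1.8]
grip_width: 0.197
finger_force: 78.3
```

drive_tool(series=[0, 0, 0, 0, 0, 0, 0, 0, 0, 0, 0, 0, 0, 0, 0, 0, 0, 0, 0, 0, 0, 0, 0, 0, 0, 0, 0, 0, 0, 0])

```text
clock: 14.88
position: [0.5423, 0.1153, 0.2887]
tool_rot: [[0.913, 0.171, 0.37], [0.158, -0.985, 0.064], [0.375, 0.0, -0.927]]
ft_force: [-0.5, -0.0, -0.9]
grip_width: 0.191
finger_force: 78.5
```

Run:
```python
from h import *
from bench import env
s,c=wrist("w6");print(s["position"],s["tool_rot"].round(3),s["qpos"].round(2))
o=env.camera("scene");o={k:np.array(v) for k,v in o.items()};np.savez("pics/scene6.npz",**o)
o2=env.camera("top");o2={k:np.array(v) for k,v in o2.items()};np.savez("pics/top6.npz",**o2)
A=cv2.resize(c["image"],(400,300));B=cv2.resize(o["image"][140:350,180:460],(400,300));C=cv2.resize(o2["image"][60:270,100:380],(400,300))
cv2.imwrite("pics/v6.png",np.vstack([np.hstack([A,B]),np.hstack([C,C*0])]))
```

```text
[0.54232    0.11526751 0.2887338 ] [[ 0.913  0.171  0.37 ]
 [ 0.158 -0.985  0.064]
 [ 0.375  0.    -0.927]] [ 0.64 -0.2  -0.8   1.92 -0.17  0.98 -1.51]
```

View pics/v6.png

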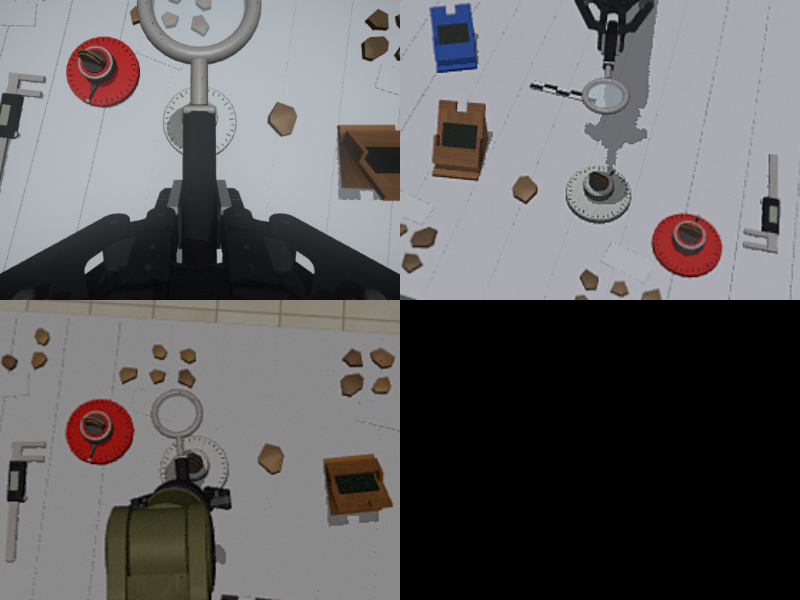

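The magnifier is held and everything else is in place. I'll measure the lens plane and centre from depth in all three views.

```bash
cat > lens.py <<'E'
from h import *
def lens(c,L0):
    P=cloud(c).reshape(-1,3);P=P[c["depth"].ravel()>0]
    d=P-L0;q=P[(np.hypot(d[:,0],d[:,1])<.05)&(np.abs(d[:,2])<.035)]
    r=np.hypot(*(q-L0)[:,:2].T)
    if len(q)<20: return len(q)
    # drop the neck side
    mu=q.mean(0)
    for _ in range(5):
        A=np.c_[q[:,:2]-mu[:2],np.ones(len(q))];k=np.linalg.lstsq(A,q[:,2],rcond=None)[0];e=np.abs(A@k-q[:,2]);q=q[e<max(.003,2*np.median(e))]
    n=np.array([-k[0],-k[1],1]);n/=np.linalg.norm(n)
    (x,y),rad=cv2.minEnclosingCircle((q[:,:2]*1000).astype(np.float32))
    f=np.c_[2*q[:,:2],np.ones(len(q))];b=np.linalg.lstsq(f,(q[:,:2]**2).sum(1),rcond=None)[0]
    return len(q),"n",n.round(3),"cz",round(np.median(q[:,2]),4),"enc",round(x/1000,4),round(y/1000,4),round(rad,1),"fit",b[:2].round(4),"r",np.sqrt(b[2]+b[:2]@b[:2]).round(4)
E
python3 - <<'E'
from lens import *
L0=np.array([.5423,.1153,.2887])+.117*np.array([.985,.17,0])
print(L0)
for n in("w6","scene6","top6"):print(n,*lens(load(n),L0))
E
```

```text
[0.657545 0.13519  0.2887  ]
w6 13085 n [0.035 0.005 0.999] cz 0.2914 enc 0.6468 0.1335 39.1 fit [0.6436 0.1328] r 0.0216
scene6 625 n [0.009 0.004 1.   ] cz 0.2915 enc 0.6522 0.1348 44.6 fit [0.6584 0.1362] r 0.027
top6 895 n [-0.001  0.     1.   ] cz 0.2904 enc 0.6511 0.1364 43.3 fit [0.6553 0.1362] r 0.0266
```

```bash
cat >> lens.py <<'E'
def lens2(c,L0,a):
    P=cloud(c).reshape(-1,3);P=P[c["depth"].ravel()>0]
    ca,sa=np.cos(a),np.sin(a);d=P-L0;u=d[:,0]*ca+d[:,1]*sa;v=-d[:,0]*sa+d[:,1]*ca
    m=(np.abs(d[:,2])<.03)&(np.hypot(u,v)<.048)&~((np.abs(v)<.010)&(u<-.025));d,u,v=d[m],u[m],v[m]
    # tilt: top-surface height over far vs near halves, lateral
    k=np.linalg.lstsq(np.c_[u,v,np.ones(len(u))],d[:,2],rcond=None)[0]
    e=np.abs(np.c_[u,v,np.ones(len(u))]@k-d[:,2]);g=e<.004
    k=np.linalg.lstsq(np.c_[u,v,np.ones(len(u))][g],d[g,2],rcond=None)[0]
    p=np.percentile
    return m.sum(),"slope u,v",k[:2].round(3),"z",(L0[2]+k[2]).round(4),"u",[u[g].min().round(4),u[g].max().round(4)],"v",[v[g].min().round(4),v[g].max().round(4)]
E
python3 - <<'E'
from lens import *
L0=np.array([.5423,.1153,.2887])+.117*np.array([.985,.17,0])
for n in("w6","scene6","top6"):print(n,*lens2(load(n),L0,.172))
E
```

```text
w6 11355 slope u,v [-0.021  0.001] z 0.2913 u [np.float64(-0.0339), np.float64(0.0044)] v [np.float64(-0.0363), np.float64(0.0365)]
scene6 652 slope u,v [-0.002 -0.004] z 0.2914 u [np.float64(-0.0297), np.float64(0.0403)] v [np.float64(-0.036), np.float64(0.0362)]
top6 946 slope u,v [ 0.003 -0.   ] z 0.2903 u [np.float64(-0.0339), np.float64(0.0372)] v [np.float64(-0.0351), np.float64(0.037)]
```

Lens is level to within about 0.3° and its centre is at about (0.6595, 0.1355, 0.287). Lower it to z ≈ 0.1595.

drive_tool(series=[-0.127, 0, 0.293, 0, 0, 0, -0.127, 0, 0.293, 0, 0, 0, -0.1, 0, 0.234, 0, 0, 0, -0.068, 0, 0.156, 0, 0, 0, 0, 0, 0, 0, 0, 0])

```text
clock: 15.65
position: [0.538, 0.1152, 0.1595]
tool_rot: [[0.914, 0.172, 0.366], [0.159, -0.985, 0.065], [0.372, -0.001, -0.928]]
ft_force: [1.0, 0.5, -1.5]
grip_width: 0.196
finger_force: 78.5
```

drive_tool(series=[0, 0, 0, 0, 0, 0, 0, 0, 0, 0, 0, 0, 0, 0, 0, 0, 0, 0, 0, 0, 0, 0, 0, 0, 0, 0, 0, 0, 0, 0])

```text
clock: 16.27
position: [0.5394, 0.1155, 0.1613]
tool_rot: [[0.913, 0.172, 0.37], [0.159, -0.985, 0.064], [0.376, 0.0, -0.927]]
ft_force: [0.3, -0.3, -0.5]
grip_width: 0.196
finger_force: 78.5
```

Run:
```python
from lens import *
from bench import env
s,c=wrist("w7");R=s["tool_rot"];print(s["position"].round(4),R.round(3),s["joint_vel"].round(3))
L0=s["position"]+.117*np.array([.985,.17,0]);print(L0)
for n in("scene","top"):
    o=env.camera(n);o={k:np.array(v) for k,v in o.items()};np.savez(f"pics/{n}7.npz",**o);print(n,*lens2(o,L0,.172))
    cv2.imwrite(f"pics/{n}7.png",o["image"])
print(*lens2(c,L0,.172))
A=cv2.resize(load("scene7")["image"][180:330,220:420],(400,300),interpolation=3);B=cv2.resize(load("top7")["image"][100:250,140:340],(400,300),interpolation=3)
cv2.imwrite("pics/v7.png",np.vstack([np.hstack([A,B]),np.hstack([cv2.resize(c["image"],(400,300)),cv2.resize(load("scene7")["image"],(400,300))])]))
```

```text
[0.5394 0.1155 0.1613] [[ 0.913  0.172  0.37 ]
 [ 0.159 -0.985  0.064]
 [ 0.376  0.    -0.927]] [-0.001  0.004 -0.001  0.002  0.001  0.    -0.   ]
[0.65464944 0.13538727 0.16132739]
scene 568 slope u,v [-0.001  0.004] z 0.164 u [np.float64(-0.0305), np.float64(0.0402)] v [np.float64(-0.0349), np.float64(0.0368)]
top 750 slope u,v [0.    0.004] z 0.1628 u [np.float64(-0.0344), np.float64(0.0378)] v [np.float64(-0.0347), np.float64(0.0378)]
11369 slope u,v [-0.022  0.002] z 0.1639 u [np.float64(-0.0339), np.float64(0.0043)] v [np.float64(-0.0361), np.float64(0.0369)]
```

View pics/v7.png

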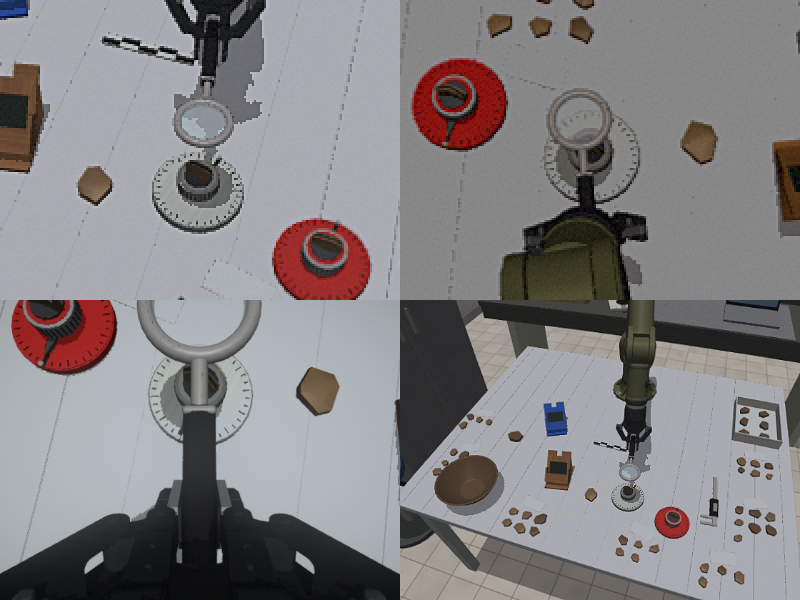

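The lens hangs level (slopes under 0.4°) and steady above the sherd: centre about (0.657, 0.136, 0.159) against a target of (0.656, 0.135, 0.1595). The other finds are unmoved.

```bash
python3 -c "
from bench import env
print(env.hand_in())"
```

```text
the job is handed in; nothing more can be done
None
```

I handed the job in with the turntable pointer at the zero mark and the magnifier held level and still, centred over the sherd about 9 cm above its top edge; nothing else was seen to move, but no verdict came back.

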